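# Tip the sorter tray into the kitting box and cover it

## Task

Tip the sorter tray so that all five loose parts slide off its open lip into the kitting box, without touching the parts with the robot. Stand the empty tray flat on the bench again, then lower the cover plate over the box's two locating pins until it lies flush on the rim, and let go. Leave the reel, tip cleaner, bottle and jar where they stand.

Things in the scene. Friction and masses are not known exactly. Their poses are not given: they have to be found in the camera images.
- tray: Bright metal sorter tray with five loose parts, 150 (x) x 104 (y) mm, floor and walls 4 mm, walls 30 mm high at both long sides and the back (+x); the -x end is an open lip. A black strap handle bridges its middle 68 to 92 mm up. Loose, 0.2 to 0.4 kg. Parts start to slide at a tip of 15 to 25 degrees. Origin: centre of underside, z up.
- tray_lip (a point): Middle of the upper edge of the tray's open lip: 75 mm from the tray's origin towards its -x, 4 mm above its underside. Axes as the tray's.
- tray_grip (a point): Centre of the tray's strap handle (12 mm thick along the tray's x, 104 mm long along y, 24 mm high), 80 mm above the middle of the tray's underside; it stands on two 12 mm wide straps at the tray's sides, parts slide under it. Axes as the tray's.
- kit_box: Open grey plastic box fixed to the bench, 130 x 130 mm, 60 mm high, walls and floor 4 mm. On its two y sides an ear (50 mm along x, out to 92 mm from the centre, level with the rim) carries an upright 8 mm steel locating pin, 78 mm from the centre along +y and -y, 16 mm above the rim (top 6 mm tapered). Origin: centre of underside, z up.
- box_seat (a point): Centre of the box's mouth at rim height, 60 mm above the bench; the cover's underside centre comes here. Axes as the box's, pins along y.
- cover: The box's cover: aluminium plate 130 (x) x 184 (y) x 6 mm with two 12 mm through holes 78 mm from its centre along +y and -y, and an upright black grip bar in the middle (14 mm thick in x, 60 mm long in y, top 42 mm above the underside). Flat on the bench at the start; fits either way round. Loose, 0.2 to 0.4 kg. Origin: centre of underside, z up.
- part0: Loose part in the tray: black power relay, 28 x 20 x 18 mm, about 20 g. Origin: centre of its underside as it stands at the start; z up at the start.
- part1: Loose part in the tray: aluminium finned heat sink, 24 x 22 x 18 mm, about 20 g. Origin: centre of its underside as it stands at the start; z up at the start.
- part2: Loose part in the tray: dark steel choke with a copper winding, 22 x 20 x 20 mm, about 20 g. Origin: centre of its underside as it stands at the start; z up at the start.
- part3: Loose part in the tray: black power relay, 28 x 20 x 18 mm, about 20 g. Origin: centre of its underside as it stands at the start; z up at the start.
- part4: Loose part in the tray: aluminium finned heat sink, 24 x 22 x 18 mm, about 20 g. Origin: centre of its underside as it stands at the start; z up at the start.
- reel: Bystander: solder reel on a small stand, base 64 x 50 mm, 88 mm high, loose. Origin: centre of its underside.
- cleaner: Bystander: soldering-tip cleaner, black housing 64 x 56 mm with brass wool on top, 57 mm high, loose. Origin: centre of its underside.
- flask: Bystander: white plastic bottle, 54 mm thick, 140 mm high, loose. Origin: centre of its underside.
- flux_jar: Bystander: amber jar with a black cap, 56 mm thick, 62 mm high, loose. Origin: centre of its underside.

How it is judged (in metres and radians):
On the way, in this order (a step that is already met when the one before it is completed fails the run):
1. all five parts lie in the kitting box (x of part0 in the frame of kit_box between -0.061 and 0.061 m and y of part0 in the frame of kit_box between -0.061 and 0.061 m and z of part0 in the frame of kit_box between -0.002 and 0.06 m and x of part1 in the frame of kit_box between -0.061 and 0.061 m and y of part1 in the frame of kit_box between -0.061 and 0.061 m and z of part1 in the frame of kit_box between -0.002 and 0.06 m and x of part2 in the frame of kit_box between -0.061 and 0.061 m and y of part2 in the frame of kit_box between -0.061 and 0.061 m and z of part2 in the frame of kit_box between -0.002 and 0.06 m and x of part3 in the frame of kit_box between -0.061 and 0.061 m and y of part3 in the frame of kit_box between -0.061 and 0.061 m and z of part3 in the frame of kit_box between -0.002 and 0.06 m and x of part4 in the frame of kit_box between -0.061 and 0.061 m and y of part4 in the frame of kit_box between -0.061 and 0.061 m and z of part4 in the frame of kit_box between -0.002 and 0.06 m), for 0.2 s.
2. the empty tray stands flat on the bench (angle between tray's own z axis and vertical below 0.05 rad and height (world z) of tray below 0.006 m), for 0.1 s.
3. the cover lies on the box (horizontal distance between cover and box_seat below 0.006 m and z of cover in the frame of box_seat below 0.003 m), for 0.1 s.
At the end, for the whole second after the job is handed in: All five parts are in the box; the cover lies on its rim with both pins in its holes (3 mm in height, 6 mm sideways, 0.08 rad of turn, 0.04 rad of level), grip up; the tray stands flat on the bench (6 mm, 0.05 rad); all released and at rest (all of step 1 and all of step 2 and all of step 3 and linear speed of each of part0, part1, part2, part3, part4, tray, cover below 0.02 m/s and height (world z) of tray above -0.004 m and z of cover in the frame of box_seat above -0.003 m and angle between the y axis of cover and the y axis of kit_box, either way round below 0.08 rad and angle between cover's own z axis and vertical below 0.04 rad); the robot touches nothing.
It fails at once if the robot touches a loose part (contact force between any of the fingers, the arm and part0 above 0.5 N or contact force between any of the fingers, the arm and part1 above 0.5 N or contact force between any of the fingers, the arm and part2 above 0.5 N or contact force between any of the fingers, the arm and part3 above 0.5 N or contact force between any of the fingers, the arm and part4 above 0.5 N).
It fails at once if a bystander is pushed more than 25 mm or tipped over (distance of any of reel, cleaner, flask, flux_jar from where it was at the start of the episode above 0.025 m or angle between any of reel, cleaner, flask, flux_jar's own z axis and vertical above 0.4 rad).
It also fails if it takes over 72 s, if anything falls off the work surface, if the arm or the gripper's body presses on something with over 40 N, if the wrist force passes 120 N, or if a joint passes its speed limit or range.

## Robot

A 7-joint arm with a two-finger parallel gripper is mounted at the origin on the work surface. World frame = base frame: x ahead of the robot, y to its left, z up, the work surface at z = 0. Lengths are in mm, angles in rad, forces in N, time in s.
With the tool pointing down it reaches from about 400 to 900 mm from the base axis. Payload 5.6 kg.
Tool frame: the origin (TCP) lies between the finger pads; the fingertips stand 8 mm ahead of it and the grasp point (between the pads) lies 11 mm behind it; z points along the fingers, y is the line along which they close (so a half turn about z gives the same grasp; the last joint's range is limited). The gripper opens to 92 mm and grips with 3 to 60 N. Pads are 20 mm wide; open, the fingers measure 128 mm over their backs; the gripper's body (75 mm by 189 mm) begins 69 mm behind the grasp point.
Start: joints at [-1.388, 0.468, -0.012, 1.603, 0.006, 1.071, -0.056], TCP at [145.567, 633.497, 222.592] pointing down, gripper open.
Joint ranges: [-2.53, 2.53], [-0.31, 2.02], [-1.57, 1.55], [0.28, 2.44], [-1.29, 4.43], [0.15, 1.84], [-2.92, 2.92]. Speed limits (rad/s): [2.57, 2.57, 3.14, 3.14, 3.14, 3.14, 3.14].

## Interface

Orientations are given as a rotation vector (axis times angle).
In Python, from cell import robot, grip, kinematics, readout, read_camera, camera_info, ticket, spot_in, mark_of gives the robot as it stands. Calls block until the motion is done:
- robot.movep(position, orientation): joint-space move of the TCP to a pose.
- robot.servo_line(position, feed=150, rotation=None): straight line of the TCP; rotation=None keeps the orientation; feed is the mean speed in mm/s.
- robot.goto_joints(angles): joint-space move.
- grip(opening, newtons=None): opening from 0.0 (shut) to 1.0 (fully open); newtons is the grip in N (None keeps the last); returns when the fingers have stopped.
- robot.hold(seconds).
- kinematics.ik(position, orientation): joint angles nearest the present ones, or None.
- readout.observe(): the state.
- read_camera(name): name is "scene" or "top"; returns (picture, depth): 420x560x3 uint8, red, green, blue; 420x560 float32, mm along the optical axis (not along the pixel's ray), 0 where there is no reading.
- camera_info(name): a dict with "camera_matrix" (3x3 intrinsics, pixels), "R" (3x3) and "t" (3): a world point X has camera coordinates R X + t. Camera axes: x right, y down, z forward; pixel columns grow to the right and rows downward; lengths in mm; the calibration is good to about 2 mm. A picture is of the moment at which its call begins. camera_info takes no time and is no camera call.
A pose or a line that the arm cannot do raises robot.IKError and nothing moves.
- ticket.job_done(): hands the job in; it is judged then, once.
Trained networks look in the newest picture that a camera, given by its name, has taken for a name from the list of things; names that differ only in an ending like _2 or _b are one class to them, and where a whole thing is asked for, a point or a joint stands for the part that bears it (a point fixed in the world has none). Each returns a list of dicts, best first, with "p" (0 to 1); they miss things now and then, are a little off and sometimes report something else, mostly with a low value. They report only what shows in the picture. A call takes as long as a camera call.
- spot_in(camera, query): "xy" ([column, row] in pixels, amid what is visible of it).
- mark_of(camera, query): "xy" ([column, row] in pixels: a listed point, or the origin of a listed thing).
The state is a dict: "t": time; "joints": joint angles; "joint_velocities": joint speeds; "joint_torque": joint torques, N m; "tcp_pos": TCP position; "tcp_rot": TCP orientation; "contact_force": force on the tool from outside, world axes, zero at the start; "wrist_torque": the same for the moment, N m; "grip_width": opening from 0.0 (shut) to 1.0 (fully open); "grip_force": force on a finger pad.
Only numpy, scipy, OpenCV 4.12 (cv2) and the standard library are available. Lean on these libraries where they do the work, as an engineer would, in place of code of your own. Each camera call takes 0.05 s, during which the arm holds its last target. There are 200 camera calls.

## Working session

There is one attempt and no reset: what is moved stays moved. The work goes in short steps, each a Python script; the robot and the scene stay as the last script left them, time stands still between calls to the robot, and variables do not carry over. Pictures are saved under pics/ and viewed, at most 10 in all, crops included, and the job is handed in when it is done.

```bash
ls; mkdir -p pics
python3 - <<'E'
from cell import *
import cv2,numpy as np
for c in("scene","top"):
    p,d=read_camera(c); cv2.imwrite(f"pics/{c}0.png",p[:,:,::-1]); np.save(f"pics/{c}_d.npy",d)
    i=camera_info(c); print(c,{k:np.round(np.array(v),3).tolist() for k,v in i.items()})
    for q in["tray","tray_lip","tray_grip","kit_box","box_seat","cover","reel","cleaner","flask","flux_jar"]:
        for f in(mark_of,spot_in):
            r=f(c,q); print(c,q,f.__name__,[(np.round(x["xy"]).tolist(),round(x["p"],2)) for x in r[:3]])
print(readout.observe())
E
```

```text
cell.py
pics
scene {'camera_matrix': [[429.166, 0.0, 276.618], [0.0, 429.166, 217.371], [0.0, 0.0, 1.0]], 'R': [[-0.579, 0.815, -0.014], [0.442, 0.299, -0.846], [-0.685, -0.496, -0.533]], 't': [328.079, -167.134, 1405.515]}
scene tray call [([417.0, 294.0], 0.6)]
scene tray call [([418.0, 286.0], 0.8)]
scene tray_lip call [([446.0, 287.0], 0.58)]
scene tray_lip call [([418.0, 289.0], 0.63)]
scene tray_grip call [([423.0, 264.0], 0.84), ([408.0, 299.0], 0.29)]
scene tray_grip call [([420.0, 291.0], 0.61), ([189.0, 202.0], 0.61), ([410.0, 310.0], 0.55)]
scene kit_box call [([187.0, 215.0], 0.92)]
scene kit_box call [([190.0, 202.0], 0.58)]
scene box_seat call [([188.0, 198.0], 0.86)]
scene box_seat call [([189.0, 205.0], 0.62)]
scene cover call [([261.0, 259.0], 0.71), ([408.0, 299.0], 0.44)]
scene cover call [([260.0, 260.0], 0.71)]
scene reel call [([264.0, 205.0], 0.85)]
scene reel call [([261.0, 193.0], 0.81), ([370.0, 228.0], 0.69), ([317.0, 323.0], 0.44)]
scene cleaner call [([315.0, 328.0], 0.61)]
scene cleaner call [([314.0, 324.0], 0.62), ([188.0, 203.0], 0.15)]
scene flask ca
[... 1374 characters left out ...]
ints': array([-1.38801936,  0.46749832, -0.01164908,  1.60270465,  0.00602288,
        1.07140387, -0.05629448]), 'joint_velocities': array([-0.00106132,  0.00024267,  0.00163721, -0.00040621, -0.00101945,
       -0.00123024, -0.00033118]), 'joint_torque': array([-1.22718129e-04, -5.20404124e+01, -1.25728259e-02, -2.44051445e+01,
       -5.67680213e-02,  1.13410625e-02, -1.85921422e-06]), 'tcp_pos': array([145.53094676, 633.50092625, 222.59155479]), 'tcp_rot': array([3.53909700e-01, 3.12155539e+00, 2.90024380e-05]), 'contact_force': array([ 1.19322051,  0.16866834, -0.0924869 ]), 'wrist_torque': array([0.00161743, 0.00816047, 0.02808545]), 'grip_force': 0.0, 'grip_width': 0.9983626437746224}
```

```bash
cat > h.py <<'E'
import numpy as np,cv2
from cell import *
from scipy.spatial.transform import Rotation as Ro
def cam(c):
    i=camera_info(c); return np.array(i["camera_matrix"]),np.array(i["R"]),np.array(i["t"])
def ray(c,uv):
    K,R,t=cam(c); return -R.T@t, R.T@np.linalg.inv(K)@[uv[0],uv[1],1.]
def tri(a,b):   # scene px, top px -> point, miss distance
    o1,d1=ray("scene",a);o2,d2=ray("top",b)
    s=np.linalg.lstsq(np.c_[d1,-d2],o2-o1,rcond=None)[0]
    p,q=o1+s[0]*d1,o2+s[1]*d2
    return (p+q)/2,np.linalg.norm(p-q)
def onz(c,uv,z):
    o,d=ray(c,uv); return o+d*(z-o[2])/d[2]
def cloud(c,d):
    K,R,t=cam(c); v,u=np.mgrid[:d.shape[0],:d.shape[1]]
    P=np.stack([(u-K[0,2])/K[0,0]*d,(v-K[1,2])/K[1,1]*d,d],-1)-t
    W=P@R; W[d<=0]=np.nan; return W
E
python3 - <<'E'
from h import *
S=dict(tray=((417,294),(166,219)),lip=((446,287),(155,247)),tgrip=((423,264),(158,219)),box=((187,215),(370,216)),seat=((188,198),(372,212)),cover=((261,259),(276,197)),reel=((264,205),(320,260)),cleaner=((315,328),(212,164)),flask=((176,256),(331,169)))
for k,v in S.items(): p,e=tri(*v); print(k,p.round(1),round(e,1))
print("jar",onz("top",(223,268),0))
p=cv2.imread("pics/top0.png"); cv2.imwrite("pics/top_v.png",cv2.resize(p[100:340,80:440],(800,533),interpolation=cv2.INTER_CUBIC))
p=cv2.imread("pics/scene0.png"); cv2.imwrite("pics/scene_v.png",cv2.resize(p[140:380,120:480],(800,533),interpolation=cv2.INTER_CUBIC))
E
```

```text
tray [538.1 330.8  18.6] 6.8
lip [452.2 367.9  -6.7] 8.1
tgrip [531.  330.1  90.5] 10.1
box [ 558.5 -305.    -6.1] 4.0
seat [ 560.8 -295.1   52.5] 5.2
cover [613.6  -7.3   7.4] 5.1
reel [ 418.  -145.7    9.7] 3.9
cleaner [7.186e+02 1.998e+02 5.000e-01] 4.1
flask [ 7.095e+02 -1.830e+02  4.000e-01] 9.5
jar [388.4877035  155.49157295   0.        ]
```

View pics/top_v.png

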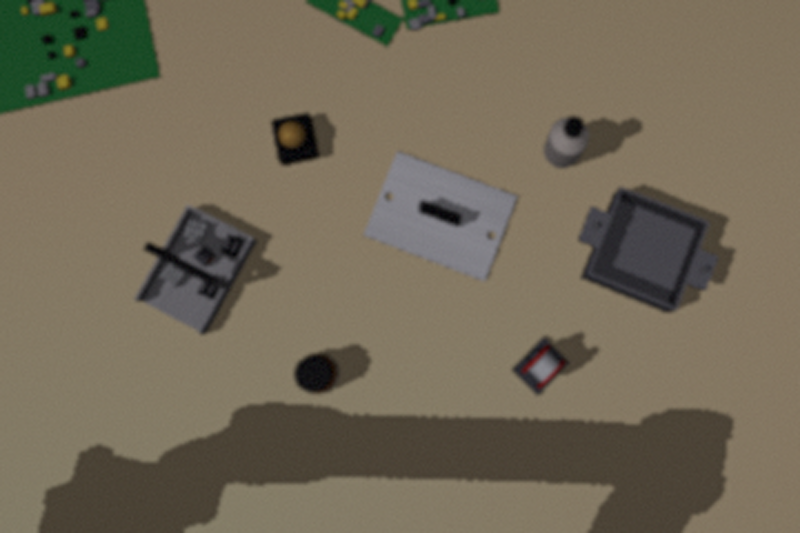

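View pics/scene_v.png

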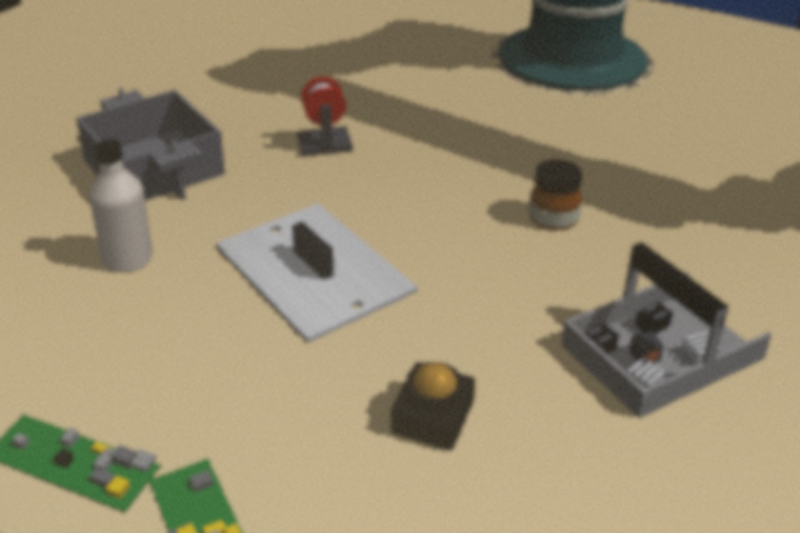

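```bash
cat >> h.py <<'E'
def fit(W,xy,r,z0,z1):
    m=(np.hypot(W[...,0]-xy[0],W[...,1]-xy[1])<r)&(W[...,2]>z0)&(W[...,2]<z1)
    p=W[m]; 
    if len(p)<5: return None
    (c,s,a)=cv2.minAreaRect(p[:,:2].astype(np.float32)); return len(p),np.round(c,1),np.round(s,1),round(a,1),np.median(p[:,2]).round(1),p[:,:2].mean(0).round(1)
E
python3 - <<'E'
from h import *
for c in("top","scene"):
    W=cloud(c,np.load(f"pics/{c}_d.npy"))
    print(c,"bench z",np.nanmedian(W[...,2]), np.nanstd(W[...,2][np.abs(W[...,2])<10]))
    for n,xy,r,zs in[("tray",(538,331),120,[(10,120),(22,40),(60,80),(70,110)]),("box",(560,-300),130,[(10,80),(50,66),(66,85),(-2,15)]),("cover",(613,-7),130,[(3,60),(3,12),(25,60),(36,60)]),("reel",(415,-150),60,[(8,110)]),("cleaner",(718,200),60,[(8,110)]),("flask",(710,-183),60,[(8,170)]),("jar",(388,155),60,[(8,110)])]:
        for z in zs: print(n,z,fit(W,xy,r,*z))
E
```

```text
top bench z -0.9665280862085996 2.637437588613272
tray (10, 120) (795, array([531.5, 329.5]), array([107.9, 149.6]), 63.8, np.float64(24.7), array([539.6, 323.3]))
tray (22, 40) (325, array([531.2, 328.8]), array([106.5, 149.4]), 63.7, np.float64(27.0), array([543.8, 320.2]))
tray (60, 80) (13, array([535. , 323.5]), array([99. ,  9.9]), 57.8, np.float64(75.5), array([524.6, 308.2]))
tray (70, 110) (164, array([531. , 328.3]), array([103.8,  12.1]), 63.7, np.float64(90.8), array([530.4, 326.1]))
box (10, 80) (947, array([ 563.8, -293. ]), array([183.9, 131.3]), 68.4, np.float64(57.3), array([ 563.8, -298.9]))
box (50, 66) (603, array([ 564., -293.]), array([183.9, 131.1]), 68.4, np.float64(59.3), array([ 563.5, -295.2]))
box (66, 85) (14, array([ 590.7, -302.7]), array([159. ,  63.8]), 68.4, np.float64(71.8), array([ 565.1, -301.4]))
box (-2, 15) (3552, array([ 559.9, -300.6]), array([257.2, 256. ]), 0.8, np.float64(1.4), array([ 555.7, -297.9]))
cover (3, 60) (2180, array([615.3,  -8.3]), array([251.7, 249.5]), 53.8, np.float64(5.8), array([613.4,  -9.8]))
cover (3, 12) (2062, array
[... 1941 characters left out ...]
ay([622.4,  -1.6]))
cover (25, 60) (203, array([615.9, -11.2]), array([61.9, 13.9]), 70.3, np.float64(40.7), array([619.3,  -7.3]))
cover (36, 60) (136, array([615.7, -11.8]), array([60.6, 13.9]), 70.2, np.float64(42.8), array([617.8,  -8.5]))
reel (8, 110) (592, array([ 405.3, -152.7]), array([56.9, 63.7]), 45.0, np.float64(53.5), array([ 411.5, -147.7]))
cleaner (8, 110) (1073, array([721.2, 197.4]), array([67. , 56.1]), 12.8, np.float64(31.8), array([734.1, 204.7]))
flask (8, 170) (1146, array([ 719.4, -178. ]), array([40.9, 52.5]), 35.6, np.float64(74.1), array([ 722.3, -171.1]))
jar (8, 110) (622, array([394.1, 154.9]), array([52.8, 54.1]), 79.1, np.float64(43.0), array([404.3, 159.1]))
```

```bash
cat >> h.py <<'E'
def rz(a): return Ro.from_euler("z",a,degrees=True)
TRAY=np.array([532.2,328.5,0.]);TA=-26.4
BOX=np.array([564.9,-292.8,0.]);BA=-21.6
COV=np.array([614.6,-11.2,0.]);CA=-19.8
def tool(R,p,h,s=1):
    """TCP pose that holds an object of pose (R,p) at height h above its underside, closing along its x"""
    M=R.as_matrix(); y=s*M[:,0]; z=-M[:,2]
    Q=Ro.from_matrix(np.c_[np.cross(y,z),y,z])
    return np.array(p)+M[:,2]*(h-11), Q.as_rotvec()
def pour(th,lip,yaw=None):
    """tray pose tipped by th deg, lip's upper edge at lip (box x, box y, world z)"""
    yaw=BA if yaw is None else yaw
    R=rz(yaw)*Ro.from_euler("y",-th,degrees=True)
    L=BOX+rz(BA).apply([lip[0],lip[1],0])+[0,0,lip[2]]
    return R,L-R.apply([-75,0,4])
GH=82
E
python3 - <<'E'
from h import *
for s in(1,-1):
    print(s)
    for n,a in [("t",tool(rz(TA),TRAY,GH,s)),("tup",tool(rz(TA),TRAY+[0,0,160],GH,s)),("cov",tool(rz(CA),COV,29,s)),("seat",tool(rz(BA),BOX+[0,0,60],29,s)),("seatup",tool(rz(BA),BOX+[0,0,160],29,s))]+[(th,tool(*pour(th,(25,0,90)),GH,s)) for th in(-5,0,20,30,40,50)]:
        q=kinematics.ik(*a); print(n,a[0].round(0),None if q is None else np.round(q,2), (rz(0)*Ro.from_rotvec(a[1])).as_matrix()[:,2].round(2))
E
```

```text
1
t [532. 328.  71.] [-0.93  0.64  0.45  1.79 -0.37  0.79 -0.76] [-0.  0. -1.]
tup [532. 328. 231.] [-0.98  0.44  0.5   1.69 -0.23  1.08 -0.87] [-0.  0. -1.]
cov [615. -11.  18.] [-0.46  0.74  0.58  1.84 -0.59  0.74  0.1 ] [ 0. -0. -1.]
seat [ 565. -293.   78.] [-0.17  0.77  0.86  1.78 -0.72  0.94  0.63] [ 0. -0. -1.]
seatup [ 565. -293.  178.] [-0.1   0.57  0.74  1.72 -0.44  1.03  0.42] [ 0. -0. -1.]
-5 [ 663. -332.  150.] [-0.11  0.93  0.97  1.36 -0.73  1.32  0.52] [-0.08  0.03 -1.  ]
0 [ 658. -330.  157.] [-0.1   0.82  0.88  1.46 -0.66  1.17  0.5 ] [ 0. -0. -1.]
20 [ 632. -320.  179.] [ 0.08  0.47  0.46  1.81 -0.43  0.58  0.4 ] [ 0.32 -0.13 -0.94]
30 [ 617. -314.  186.] [-0.25  0.49  0.89  2.   -1.07  0.48  0.98] [ 0.46 -0.18 -0.87]
40 [ 602. -307.  190.] [ 1.01  0.42 -0.67  2.09  1.55  0.19 -1.38] [ 0.6  -0.24 -0.77]
50 [ 585. -301.  191.] [ 1.2   0.49 -0.87  2.23  2.51  0.38 -2.26] [ 0.71 -0.28 -0.64]
-1
t [532. 328.  71.] [-0.49  0.62 -0.16  1.76  0.13  0.78  1.97] [ 0.  0. -1.]
tup [532. 328. 231.] [-0.54  0.42 -0.09  1.65  0.04  1.07  2.04] [ 0.  0. -1.]
cov [615. -11.  18.] [-0.02  0.67 -0.02  1.81  0.03  0.66  2.74] [-0. -0. -1.]
seat [ 565. -293.   78.] [-0.37  1.11  1.33  1.79 -1.15  1.26 -2.22] [-0. -0. -1.]
seatup [ 565. -293.  178.] [-0.39  0.91  1.34  1.73 -0.92  1.29 -2.35] [-0. -0. -1.]
-5 [ 663. -332.  150.] [-0.21  1.13  1.33  1.37 -1.04  1.51 -2.45] [-0.08  0.03 -1.  ]
0 [ 658. -330.  157.] [-0.26  1.08  1.33  1.47 -1.05  1.41 -2.41] [-0. -0. -1.]
20 [ 632. -320.  179.] [-0.43  0.88  1.34  1.84 -1.23  1.01 -2.17] [ 0.32 -0.13 -0.94]
30 [ 617. -314.  186.] [ 0.77  0.41 -0.41  1.94  0.43  0.32  2.82] [ 0.46 -0.18 -0.87]
40 [ 602. -307.  190.] [ 1.01  0.42 -0.67  2.09  1.55  0.19  1.76] [ 0.6  -0.24 -0.77]
50 [ 585. -301.  191.] [ 0.55  0.33 -0.11  2.26  3.24  0.32 -0.02] [ 0.71 -0.28 -0.64]
```

Run:
```python
from h import *
st=lambda:readout.observe()
p,r=tool(rz(TA),TRAY,GH)
robot.movep(p+[0,0,110],r); print(st()["t"],st()["joints"].round(2))
robot.servo_line(p,feed=120); grip(0.0,50)
o=st(); print(o["t"],o["grip_width"],o["grip_force"],o["contact_force"].round(1),o["tcp_pos"].round(1))
robot.servo_line(p+[0,0,60],feed=80)
o=st(); print(o["t"],o["grip_width"],o["contact_force"].round(1),o["wrist_torque"].round(2),o["tcp_pos"].round(1))
for c in("scene","top"):
    a,d=read_camera(c); np.save(f"pics/{c}_d.npy",d); cv2.imwrite(f"pics/{c}1.png",a[:,:,::-1])
```

```text
3.9 [-0.97  0.5   0.49  1.73 -0.27  0.98 -0.84]
6.15 0.12894981150757098 49.999834299087524 [ 0.5  0.  -0.4] [532.3 328.4  71. ]
7.05 0.13098291429689424 [-0.8 -0.6 -4. ] [-0.07  0.16  0.03] [531.7 328.4 130.6]
```

Run:
```python
from h import *
st=lambda:readout.observe()
p,r=tool(rz(TA),TRAY+[0,0,165],GH)
robot.servo_line(p,feed=150)
p,r=tool(*pour(0,(32,0,165)),GH)
robot.servo_line(p,feed=220,rotation=r); print(st()["t"],st()["joints"].round(2))
p,r=tool(*pour(8,(32,0,84)),GH)
robot.servo_line(p,feed=100,rotation=r)
o=st(); print(o["t"],o["joints"].round(2),o["grip_width"],o["contact_force"].round(1),o["wrist_torque"].round(2))
for th in(0,20,25,30,34,38,42):
    q=kinematics.ik(*tool(*pour(th,(32,0,84)),GH)); print(th,None if q is None else q.round(2))
a,d=read_camera("scene"); cv2.imwrite("pics/s2.png",cv2.resize(a[120:300,100:370,::-1],(800,533)))
```

```text
11.2167 [ 0.06  0.67  0.6   1.36 -0.38  1.22  0.31]
12.0833 [ 0.05  0.64  0.56  1.58 -0.44  0.9   0.37] 0.12467491135697273 [-0.3 -0.3 -3.4] [ 0.07  0.39 -0.01]
0 [ 0.07  0.74  0.57  1.43 -0.42  1.09  0.34]
20 [ 0.03  0.51  0.52  1.8  -0.5   0.59  0.46]
25 [ 0.05  0.45  0.48  1.89 -0.55  0.46  0.52]
30 [ 0.11  0.41  0.4   1.97 -0.62  0.32  0.61]
34 [ 0.22  0.37  0.27  2.03 -0.69  0.2   0.7 ]
38 [ 1.01  0.46 -0.69  2.04  1.34  0.23 -1.16]
42 [ 1.32  0.63 -1.1   2.09  1.79  0.45 -1.46]
```

View pics/s2.png

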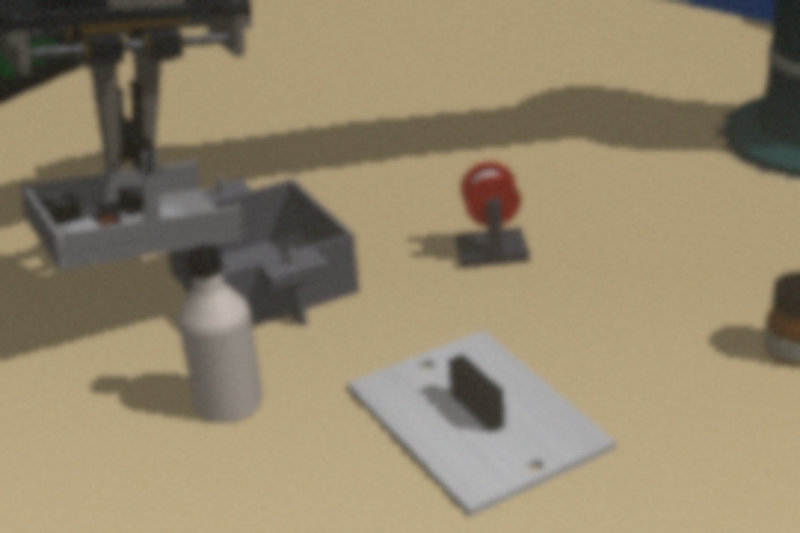

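The tray (scene crop about 130,225) still holds the parts with its lip over the box (about 240,225), clear of the bottle. Pouring now.

Run:
```python
from h import *
st=lambda:readout.observe()
for th in(13,17,20,22,24,26,28,30,32,33.5):
    p,r=tool(*pour(th,(32,0,84)),GH)
    robot.servo_line(p,feed=25,rotation=r); robot.hold(.15)
    o=st(); print(th,round(o["t"],2),o["contact_force"].round(2),o["joints"].round(2)[[0,5]])
robot.hold(.4)
for c in("scene","top"):
    a,d=read_camera(c); np.save(f"pics/{c}_d3.npy",d); cv2.imwrite(f"pics/{c}3.png",a[:,:,::-1])
    if c=="scene": cv2.imwrite("pics/s3.png",cv2.resize(a[120:300,100:370,::-1],(800,533)))
```

```text
13 12.78 [ 0.98  0.25 -5.07] [0.03 0.77]
17 13.37 [ 0.58  0.41 -3.38] [0.03 0.67]
20 13.88 [ 0.02 -0.46 -5.19] [0.04 0.59]
22 14.32 [-0.85 -0.46 -3.54] [0.04 0.54]
24 14.76 [-0.47  0.1  -2.69] [0.05 0.49]
26 15.2 [ 0.35  0.76 -2.51] [0.06 0.43]
28 15.64 [-0.91  0.01 -2.63] [0.08 0.38]
30 16.08 [ 0.12 -0.73 -2.25] [0.11 0.32]
32 16.52 [ 0.18  0.37 -3.14] [0.15 0.27]
33.5 16.93 [ 0.74  0.71 -3.15] [0.19 0.22]
```

View pics/s3.png

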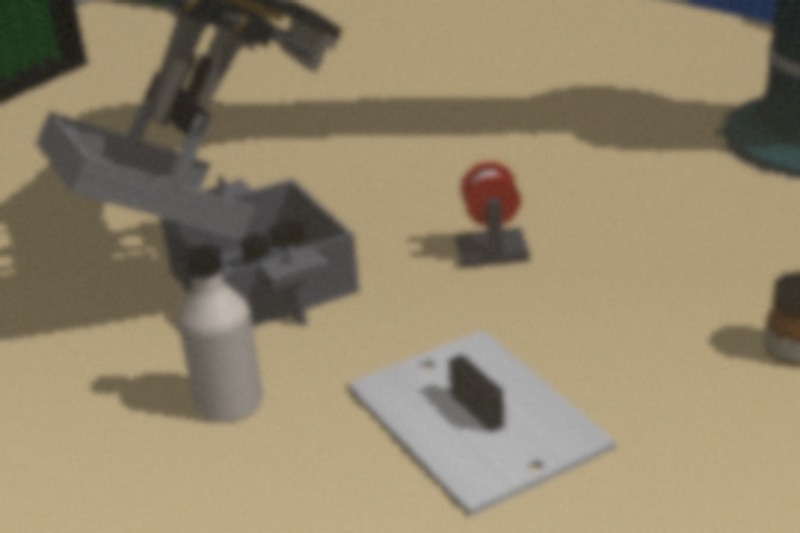

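The parts show in the box (about 255–290, 240). I'll lift and level the tray to see whether it and the box hold what they should.

Run:
```python
from h import *
st=lambda:readout.observe()
p,r=tool(*pour(22,(32,0,100)),GH); robot.servo_line(p,feed=60,rotation=r)
p,r=tool(*pour(0,(32,0,165)),GH); robot.servo_line(p,feed=80,rotation=r)
p,r=tool(rz(BA),BOX+[110,200,175],GH); robot.servo_line(p,feed=200)
o=st(); print(o["t"],o["contact_force"],o["grip_width"])
ims=[]
for c,s in(("scene",np.s_[60:300,100:340]),("top",np.s_[100:340,230:470])):
    a,d=read_camera(c); np.save(f"pics/{c}_d4.npy",d); ims.append(cv2.resize(a[s][:,:,::-1],(400,400),interpolation=cv2.INTER_CUBIC))
cv2.imwrite("pics/s4.png",cv2.convertScaleAbs(np.hstack(ims),alpha=1.6))
```

```text
20.0833 [-0.31751184 -0.39186208 -2.99192308] 0.12476212748653598
```

View pics/s4.png

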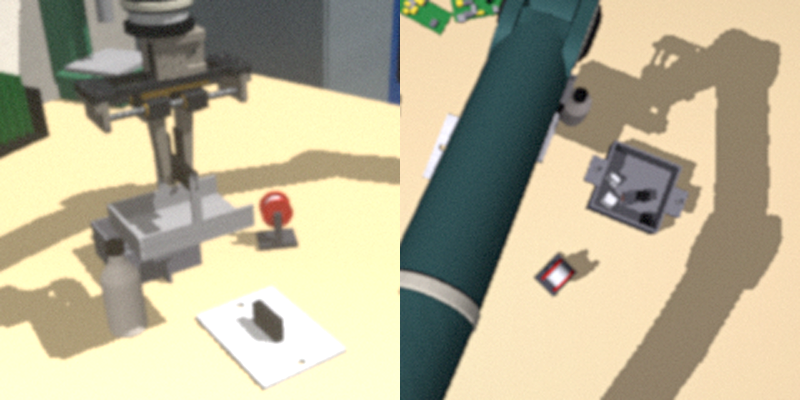

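Right half: five parts in the box (about 612–650, 178–218). Left half: the tray is empty. Returning it.

Run:
```python
from h import *
st=lambda:readout.observe()
p,r=tool(rz(TA),TRAY,GH)
robot.servo_line(p+[0,0,165],feed=280,rotation=r)
robot.servo_line(p+[0,0,12],feed=150); robot.servo_line(p+[0,0,0.5],feed=20)
o=st(); print(o["t"],o["contact_force"].round(1),o["tcp_pos"].round(1))
grip(1.0); robot.servo_line(p+[0,0,110],feed=200)
a,d=read_camera("scene")
W=cloud("scene",d); print(fit(W,TRAY,120,22,40),fit(W,TRAY,60,82,110))
pc,rc=tool(rz(CA),COV,29); robot.movep(pc+[0,0,150],rc)
o=st(); print(o["t"],o["joints"].round(2))
a,d=read_camera("scene"); W=cloud("scene",d); print(fit(W,TRAY,120,22,40),fit(W,(614,-10),60,25,60))
cv2.imwrite("pics/s5.png",cv2.resize(a[:,:,::-1],(800,600)))
```

```text
23.8167 [-0.1 -0.6 -2.7] [532.2 328.5  71.4]
(724, array([532.4, 328.3]), array([106.9, 152.4]), 63.3, np.float64(29.3), array([560.6, 323.9])) (415, array([533. , 329.1]), array([104.8,  15.6]), 63.9, np.float64(91.7), array([536.6, 331.5]))
27.1167 [-0.47  0.51  0.57  1.77 -0.33  0.96 -0.1 ]
(724, array([532.6, 328.3]), array([107.2, 152. ]), 63.9, np.float64(29.3), array([560.4, 323.4])) (208, array([615.7, -10.6]), array([62.5, 15.3]), 70.7, np.float64(40.9), array([619.2,  -7.4]))
```

View pics/s5.png

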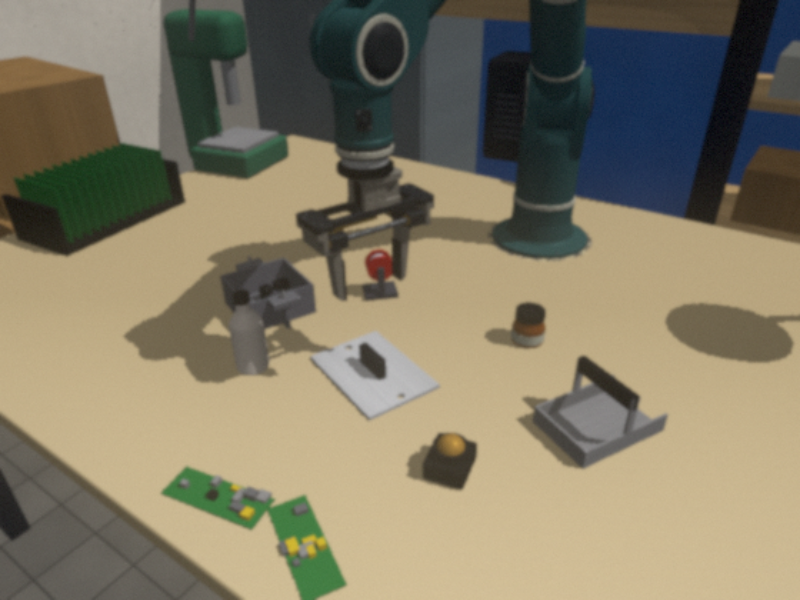

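The tray (800x600 view, about 600,420) stands empty on the bench and the bystanders are in place. Next I take the cover.

Run:
```python
from h import *
st=lambda:readout.observe()
p,r=tool(rz(CA),COV,29)
robot.servo_line(p,feed=150); grip(0.0,50)
o=st(); print(o["t"],o["grip_width"],o["contact_force"].round(1))
robot.servo_line(p+[0,0,165],feed=150)
p,r=tool(rz(BA),BOX+[0,0,165],29); robot.servo_line(p,feed=200,rotation=r)
p,r=tool(rz(BA),BOX+[0,0,110],29); robot.servo_line(p,feed=100); robot.hold(.3)
o=st(); print(o["t"],o["grip_width"],o["tcp_pos"].round(1),o["contact_force"].round(1))
ims=[]
for c,s in(("scene",np.s_[100:280,100:280]),("top",np.s_[120:300,280:460])):
    a,d=read_camera(c); np.save(f"pics/{c}_d6.npy",d); ims.append(cv2.resize(a[s][:,:,::-1],(400,400),interpolation=cv2.INTER_CUBIC))
    W=cloud(c,d)
    m=fit(W,BOX,130,104,126); print(c,m)
    P=W[(np.hypot(W[...,0]-BOX[0],W[...,1]-BOX[1])<125)&(W[...,2]>100)&(W[...,2]<126)]
    A=np.c_[P[:,:2]-BOX[:2],np.ones(len(P))]; k=np.linalg.lstsq(A,P[:,2],rcond=None)[0]; print("plane",k.round(3))
    print([ (x["xy"],x["p"]) for x in mark_of(c,"cover")[:1]])
cv2.imwrite("pics/s6.png",cv2.convertScaleAbs(np.hstack(ims),alpha=1.5))
```

```text
29.475 0.1500113601732234 [-0.4  0.3 -0.6]
33.3083 0.14777549563378256 [ 565.2 -292.9  128.6] [ 0.3  0.7 -3.4]
scene (1518, array([ 564.7, -292.5]), array([189.7, 131.2]), 68.5, np.float64(117.9), array([ 578.7, -275.6]))
plane [-5.00000e-03 -5.00000e-03  1.17886e+02]
[([183.1, 177.0], 0.67)]
top (1045, array([ 582.3, -243.6]), array([ 81.1, 130.3]), 68.3, np.float64(115.9), array([ 588.6, -239.3]))
plane [ 1.0000e-03 -0.0000e+00  1.1577e+02]
[([374.2, 210.5], 0.66)]
```

View pics/s6.png

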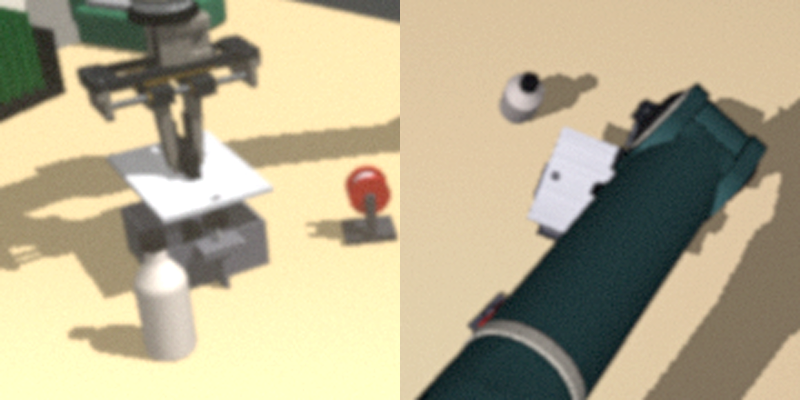

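The cover hovers level over the box (left crop about 190,175), within about 1 mm of the seat and parallel to it. I'll lower it, checking force at each step.

Run:
```python
from h import *
F=lambda:np.mean([readout.observe()["contact_force"] for _ in range(1)],0)
off=np.array([0.6,0,0]); z=80
def go(z,off,f=30):
    p,r=tool(rz(BA),BOX+off+[0,0,z],29); robot.servo_line(p,feed=f,rotation=r)
go(z,off,60); robot.hold(.2); f0=F(); print(f0.round(1))
while z>59.6:
    z-=1.5 if z>61 else .5; go(z,off); f=F()-f0
    print(z,f.round(1))
    if f[2]>10: print("contact"); break
o=readout.observe(); print(o["t"],o["tcp_pos"],o["grip_width"],o["wrist_torque"].round(2))
```

```text
[ 0.9  0.7 -3.2]
78.5 [-1.  -1.4  0.1]
77.0 [-0.5 -0.9 -1.4]
75.5 [-1.  -1.3 -0.1]
74.0 [-1.   0.4  0.7]
72.5 [-1.4 -0.9 -0.8]
71.0 [-0.6 -0.5 -0.7]
69.5 [-0.6 -1.5 -0.5]
68.0 [-1.2 -0.  -0.5]
66.5 [-0.8  0.  -0.5]
65.0 [-1.8 -0.1 -0.2]
63.5 [-0.3 -0.2  0.5]
62.0 [-1.2 -1.2 -0.3]
60.5 [-0.8 -0.7 -0. ]
60.0 [-0.8 -0.8  0.5]
59.5 [-2.8  0.7  5.4]
38.1083 [ 565.55037464 -292.8276026    78.00627991] 0.14950776301221705 [ 0.13  0.52 -0.01]
```

Seated at z≈60 with no jamming. Now release, retreat and check.

Run:
```python
from h import *
grip(1.0); p,r=tool(rz(BA),BOX+[.6,0,60],29)
robot.servo_line(p+[0,0,130],feed=120)
robot.movep([480,80,300],r); robot.hold(.3)
ims=[]
for c,s in(("scene",np.s_[120:260,120:260]),("top",np.s_[140:280,300:440])):
    a,d=read_camera(c); ims.append(cv2.resize(a[s][:,:,::-1],(400,400),interpolation=cv2.INTER_CUBIC)); W=cloud(c,d)
    print(c,fit(W,BOX,130,50,72),fit(W,BOX,60,90,120),fit(W,TRAY,120,22,40))
    P=W[(np.hypot(W[...,0]-BOX[0],W[...,1]-BOX[1])<125)&(W[...,2]>52)&(W[...,2]<72)]
    print("plane",np.linalg.lstsq(np.c_[P[:,:2]-BOX[:2],np.ones(len(P))],P[:,2],rcond=None)[0].round(3))
o=readout.observe(); print(o["t"],o["contact_force"].round(1),o["tcp_pos"].round(0))
cv2.imwrite("pics/s7.png",cv2.convertScaleAbs(np.hstack(ims),alpha=1.4))
```

```text
scene (1649, array([ 565.5, -292.2]), array([190.3, 132.6]), 68.3, np.float64(67.2), array([ 573. , -279.3])) (114, array([ 565.6, -292.7]), array([63.8, 15. ]), 67.9, np.float64(102.0), array([ 569.3, -287.3])) (718, array([533.1, 329.2]), array([107.5, 151.3]), 63.1, np.float64(29.4), array([560.4, 323.9]))
plane [-1.2000e-02 -8.0000e-03  6.6868e+01]
top (2547, array([ 564.3, -291.6]), array([184.8, 131.6]), 68.1, np.float64(65.4), array([ 563.1, -290.9])) (110, array([ 564.2, -290.6]), array([58.3, 14.7]), 68.2, np.float64(100.3), array([ 563.6, -290.2])) (120, array([530.9, 329.6]), array([104.7, 149.6]), 63.9, np.float64(28.4), array([542.1, 358.9]))
plane [-1.0000e-03 -1.0000e-03  6.5336e+01]
42.4167 [-1.   0.3  0.1] [480.  80. 300.]
```

View pics/s7.png

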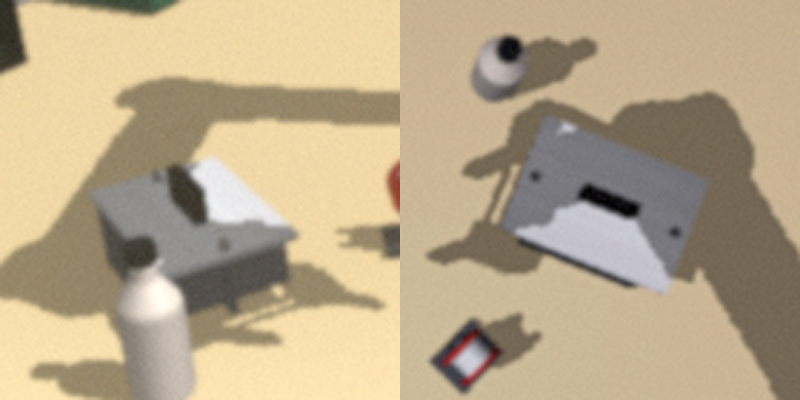

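The cover lies flush on the box with its top at about 66 mm. Both pins show in the holes (right crop about 535,175 and 675,232).

```bash
python3 -c "
from cell import *
print(ticket.job_done())"
```

```text
the job is handed in; nothing more can be done
None
```

I handed the job in with all five parts in the box, the empty tray flat on the bench, the cover flush over both pins and released, and no bystander touched, at about 42 s of the 72 s; no verdict came back.

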